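# Press a vial cap home on the ratchet press

## Task

Press the snap cap home on the vial that stands in the bench press: first press the red thumb pad of the ratchet pawl down until the pawl flips out of the wheel's teeth and stays out, without moving the lever yet, then push the lever down by its black grip as far as it goes, until the cap is fully home. Work only with the fingertips: grip or lift nothing, do not force the lever while the pawl is still in the teeth, leave the vial standing in its nest and the things on the bench where they are.

Things in the scene. Friction and masses are not known exactly. Their poses are not given: they have to be found in the camera images.
- press: grey cast C-frame bench press, screwed to the bench; origin on the bench under the lever's shaft, z up. Its +y points from the shaft to the column and the red pad, its -y to where the lever swings; wheel, pawl and lever are on its -x side, facing the robot. Base 116 (x) x 170 (y) mm; head x -38 to 38, y -52 to 76, top 193 mm high; ram top 230 mm high at y = -31 mm
- lever_hinge (a point): fixed point on the lever's axis of rotation (which runs along the press's x axis), 150 mm above the bench, in the plane of the middle of the lever's grip
- lever_grip (a point): middle of the lever's black grip, a level round bar 28 mm thick, 84 mm long, along the press's x axis; the point is on its centre line, its top is 14 mm higher. Push it down from above. It moves on an arc of radius 190 mm about lever_hinge, ending about 15 mm below the hinge's height
- press_lever (a joint): lever angle, rad: 0 = highest, grip rising 0.87 rad over level from lever_hinge towards the press's -y (rise = 0.87 - value); grows downward, 0.95 = end stop. Friction holds it where it is left: about 3 N at the grip moves it, 5 N over the last 0.25 rad as the cap goes on. Drives the ram 20 mm per rad. With the pawl in the teeth it blocks within one tooth (0.26 rad)
- pawl_pad (a point): middle of the upper face of the red thumb pad on the pawl's tail (30 x 30 x 7 mm), at the start about 205 mm above the bench and 111 mm from the shaft along the press's +y, sloping 12 degrees up away from the shaft, at the end 12 degrees down. Pressed straight down it sinks 22 mm to the pawl's stop and moves 5 mm along +y
- press_pawl (a joint): pawl angle, rad: 0 = hook in the wheel's teeth (up to 0.13 if it rests on the back of a tooth); grows as the red pad goes down; 0.42 = stop, hook well clear. A toggle spring throws it either way from 0.20: short of that it springs back into the teeth, beyond it flips over and stays free. 2 to 3 N at the pad moves it, up to 8 N if a tooth bears on the hook
- vial: amber glass vial, 28 mm thick, 52 mm high without cap, standing in the white plastic nest ring under the ram; origin: centre of its underside, z up
- vial_cap (a joint): how far the blue snap cap has been pressed on to the vial's neck, m: 0 = standing 5 mm proud, 0.005 = fully home. It is stiff and stays where it is pushed
- cap_top (a point): centre of the top of the blue cap, 29 mm across
- capped_vial_1: finished vial with its blue cap, 29 mm thick, 55 mm high, standing loose on the bench beyond the lever side of the press; origin: centre of its underside
- capped_vial_2: a second finished vial, like capped_vial_1; origin: centre of its underside
- dropper: small white dropper bottle with a red pointed cap, 25 mm thick, 73 mm high, standing loose on the bench near the vials; origin: centre of its underside
- marker: white marker pen with a black cap, 135 mm long, 16 mm thick, lying loose on the bench; origin: its middle, at the underside

How it is judged (in metres and radians):
On the way, in this order (a step that is already met when the one before it is completed fails the run):
1. the pawl is out of the teeth, the cap still proud (value of joint press_pawl above 0.3 rad and value of joint vial_cap below 0.001 m), for 0.2 s.
2. the lever is pushed down and the cap is home (value of joint press_lever above 0.88 rad and value of joint vial_cap above 0.004 m), for 0.2 s.
At the end, for the whole second after the job is handed in: The cap is home to within 1 mm, the lever is down within 0.09 rad of its stop, the pawl is still flipped free, and the vial stands upright and at rest in its nest, within 8 mm of where it stood (value of joint vial_cap above 0.004 m and value of joint press_lever above 0.86 rad and value of joint press_pawl above 0.3 rad and horizontal distance between vial and cap_top below 0.005 m and distance of vial from where it was at the start of the episode below 0.008 m and angle between vial's own z axis and vertical below 0.08 rad and linear speed of vial below 0.01 m/s); the robot touches nothing.
It fails at once if the lever was moved (pushed or lifted, over 12 mm at its grip) before the pawl was out of the teeth (value of joint press_pawl below 0.15 rad and distance of lever_grip from where it was at the start of the episode above 0.012 m).
It fails at once if the lever was forced (over 30 N) against the pawl (value of joint press_pawl below 0.15 rad and contact force between the fingers and press_lever above 30 N).
It fails at once if the vial was lifted or pulled from its nest (distance of vial from where it was at the start of the episode above 0.012 m).
It fails at once if a finished vial, the dropper bottle or the marker was moved by more than 20 mm or lifted (distance of any of capped_vial_1, capped_vial_2, dropper, marker from where it was at the start of the episode above 0.02 m).
It also fails if it takes over 48 s, if anything falls off the work surface, if the arm or the gripper's body presses on something with over 40 N, if the wrist force passes 120 N, or if a joint passes its speed limit or range.

## Robot

A 6-joint arm with a two-finger parallel gripper is mounted at the origin on a cart in front of the work surface, level with it; the furniture and walls round the work are solid. World frame = base frame: x ahead of the robot, y to its left, z up, the work surface at z = 0. Lengths are in mm, angles in rad, forces in N, time in s.
With the tool pointing down it reaches from about 300 to 1000 mm from the base axis. Payload 5.1 kg.
Tool frame: the origin (TCP) lies at the very end of the fingers, on their centre line; the grasp point (between the pads) lies 19 mm behind it (robot.grip_depth is the distance from the TCP to the grasp point, in mm); z points along the fingers, y is the direction in which the jaws open and shut (so a half turn about z gives the same grasp; the last joint's range is limited). The gripper opens to 95 mm and grips with 3 to 60 N. Pads are 20 mm wide; open, the fingers measure 119 mm over their backs; the gripper's body (75 mm by 180 mm) begins 59 mm behind the grasp point.
Start: joints at [-1.203, 0.124, 1.65, -0, 1.367, -0.083], TCP at [283.163, -585.067, 214.656] pointing down, gripper open.
Joint ranges: [-2.61, 2.61], [-1.02, 2.33], [0.03, 2.71], [-1.35, 4.49], [0.32, 2.68], [-2.91, 2.91]. Speed limits (rad/s): [2.57, 2.57, 3.14, 3.14, 3.14, 3.14].

## Interface

Orientations are given as a unit quaternion [x, y, z, w].
In Python, from station import telemetry, grab_frame, camera_model, robot gives the robot as it stands. The module is installed in compiled form; this text tells all that it offers.
- The arm moves only by the tool apply_moves, never from a script. Its argument "plan" is one flat list of numbers, 6 for each row, row after row: the shift along the tool's x, y, z in m, then the turn, a rotation vector about the tool's x, y, z in rad. In form: [x, y, z, ax, ay, az, x, y, z, ax, ay, az, ...]. A call has exactly 8 rows; each row is the pose to reach, as a shift and turn from the pose commanded when the call began, along the tool's axes at that moment; what a row does not reach only later rows make up. A row lasts 1/12 s, in which the tool goes at most 41.7 mm and 7.16 degrees, less where a joint would pass 70% of its speed; a pose out of reach is approached as far as the arm can. A call with a gripper value outside its range is refused whole. "claw" is the opening in per cent of the stroke, from 0 (shut) to 100 (fully open), set as the call begins (left out, the last holds). The fingers move at their own pace and stop on an object; "newtons" is the grip in N (left out, the last holds). Time passes only in rows, so rows that repeat a pose let the fingers close, or fill a call up. It gives the time, the measured TCP pose, the force and the opening at its end, in the units of the state.
- telemetry.state(): the state, without advancing time (a new reading comes with each control period).
- grab_frame(name): name is "side" or "top" or "wrist"; returns the picture (384x512x3 uint8, red, green, blue); there is no depth.
- camera_model(name): a dict with "intrinsics" (3x3 intrinsics, pixels), "dist_coeffs" ([k1, k2, p1, p2, k3] as OpenCV has them; the pictures are not rectified), "pose" (4x4, takes a point from camera to world coordinates). Camera axes: x right, y up, looking along -z (the intrinsics and any distortion apply to the point x, -y, -z); pixel columns grow to the right and rows downward; lengths in mm; the calibration is good to about 2 mm. A picture is of the moment at which its call begins: read the wrist's pose just before it. camera_model takes no time and is no camera call; for the wrist camera it gives the pose at the moment of the call.
- robot.close_job(): hands the job in, once; it reports no verdict.
The state is a dict: "clock": time; "joint_positions": joint angles; "qd": joint speeds; "joint_torque": joint torques, N m; "position": TCP position; "tool_rot": TCP orientation; "ft_force": force on the tool from outside, world axes, zero at the start; "ft_torque": the same for the moment, N m; "gripper_width": finger opening in mm.
Only numpy, scipy, OpenCV 4.12 (cv2) and the standard library are available. Lean on these libraries where they do the work, as an engineer would, in place of code of your own. Each camera call takes 0.05 s, during which the arm holds its last target.

## Working session

There is one attempt and no reset: what is moved stays moved. The work goes in short steps, Python scripts to look and compute and a tool call to move; the robot and the scene stay as the last step left them, time stands still between calls to the robot, and variables do not carry over. Pictures are saved under pics/ and viewed, and the job is handed in when it is done.

Besides the shell and the picture viewer there is one more tool, called after "Request:" by a JSON object that holds its "name" and its "arguments", one argument or row to a line. apply_moves: Moves the arm, as the interface text tells. Its arguments: {"type":"object","properties":{"plan":{"type":"array","items":{"type":"number"}},"claw":{"type":"number"},"newtons":{"type":"number"}},"required":["plan"]}

```bash
mkdir -p pics
python3 - <<'E'
from station import telemetry, grab_frame, camera_model
import cv2
s=telemetry.state(); print({k:s[k] for k in('clock','position','tool_rot','gripper_width','ft_force')})
for n in('side','top','wrist'):
    c=camera_model(n); print(n,c['intrinsics'],c['dist_coeffs'],c['pose'])
    cv2.imwrite(f'pics/{n}0.png',cv2.cvtColor(grab_frame(n),cv2.COLOR_RGB2BGR))
E
```

```text
{'clock': 0.0, 'position': array([ 282.93114206, -584.47583287,  213.41183605]), 'tool_rot': array([ 9.74703476e-01,  2.23499682e-01, -1.53064280e-04, -1.00151109e-03]), 'gripper_width': 95.097945505502, 'ft_force': array([0.35663438, 0.23776037, 0.11102614])}
side [[362.60092434   0.         254.17572219]
 [  0.         362.60092434 184.56168711]
 [  0.           0.           1.        ]] [-0.06510787  0.          0.          0.          0.        ] [[ 7.78249808e-01 -2.91503374e-01  5.56195128e-01  1.07217993e+03]
 [ 6.27506668e-01  3.27557848e-01 -7.06357727e-01 -4.96561306e+02]
 [ 2.37195816e-02  8.98738916e-01  4.37842143e-01  5.72638327e+02]
 [ 0.00000000e+00  0.00000000e+00  0.00000000e+00  1.00000000e+00]]
top [[363.88662921   0.         254.64384101]
 [  0.         363.88662921 192.99300266]
 [  0.           0.           1.        ]] [0.03804923 0.         0.         0.         0.        ] [[-2.24873986e-01  7.84558940e-01 -5.77839909e-01  8.69538109e+01]
 [-9.74281123e-01 -1.89821776e-01  1.21424822e-01  2.08039349e+02]
 [-1.44216680e-02  5.90283799e-01  8.07066944e-01  8.46954559e+02]
 [ 0.00000000e+00  0.00000000e+00  0.00000000e+00  1.00000000e+00]]
wrist [[314.2139189    0.         255.98259954]
 [  0.         314.2139189  192.68755874]
 [  0.           0.           1.        ]] [0.02712659 0.         0.         0.         0.        ] [[ 4.36662880e-01  8.72702530e-01  2.18439517e-01  3.43839009e+02]
 [-8.99622505e-01  4.24189944e-01  1.03644783e-01 -5.55126958e+02]
 [-2.20878248e-03 -2.41770935e-01  9.70330839e-01  3.84784595e+02]
 [ 0.00000000e+00  0.00000000e+00  0.00000000e+00  1.00000000e+00]]
```

View pics/side0.png

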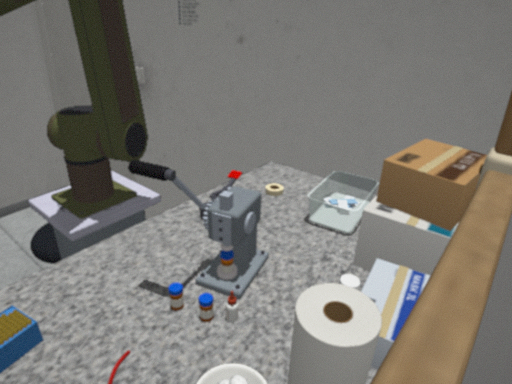

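View pics/top0.png

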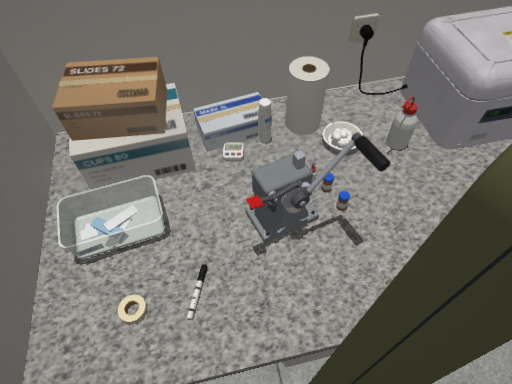

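View pics/wrist0.png

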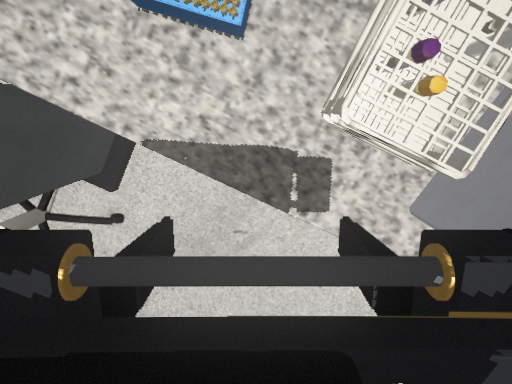

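Run:
```python
import cv2
a=cv2.imread('pics/top0.png')[120:250,235:395]; cv2.imwrite('pics/t0c.png',cv2.resize(a,(800,650)[:2] and (720,585),interpolation=cv2.INTER_CUBIC))
a=cv2.imread('pics/side0.png')[150:325,120:280]; cv2.imwrite('pics/s0c.png',cv2.resize(a,None,fx=3.4,fy=3.4,interpolation=cv2.INTER_CUBIC))
```

```text
(no output)
```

View pics/t0c.png

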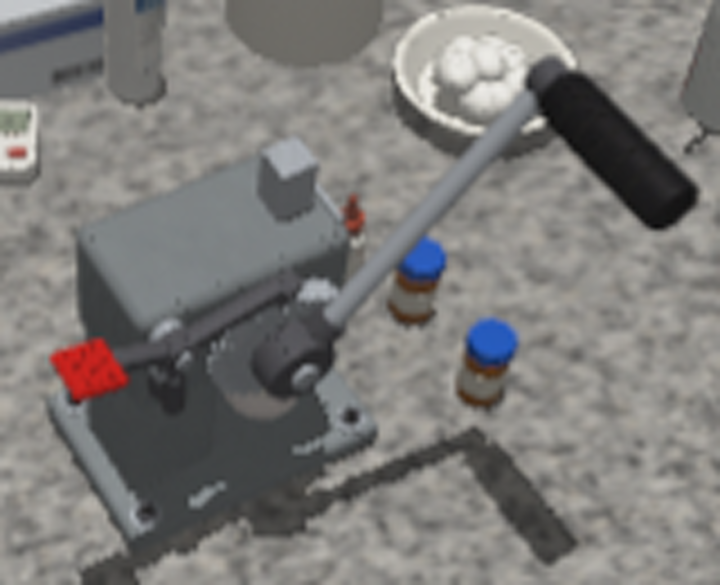

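View pics/s0c.png

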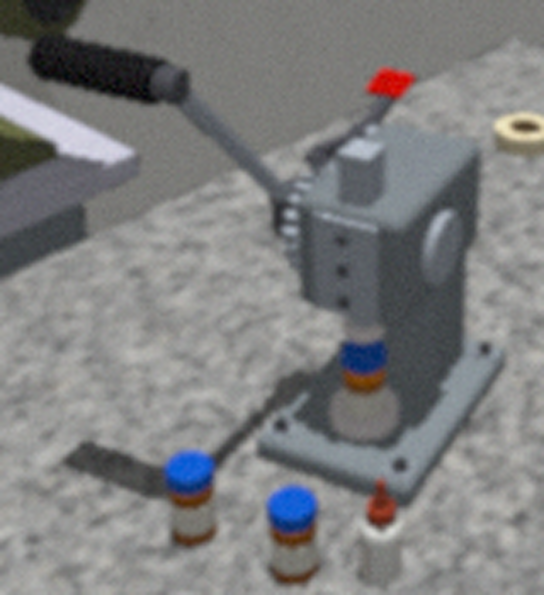

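```bash
cat > h.py <<'E'
import numpy as np, cv2
from station import camera_model, grab_frame, telemetry
def ray(n,p,c=None):
    c=c or camera_model(n); u=cv2.undistortPoints(np.array([[p]],float),c['intrinsics'],np.array(c['dist_coeffs']))[0,0]
    P=np.array(c['pose']); d=P[:3,:3]@np.array([u[0],-u[1],-1]); return P[:3,3],d/np.linalg.norm(d)
def tri(rs):
    A=0;b=0
    for o,d in rs:
        M=np.eye(3)-np.outer(d,d); A=A+M; b=b+M@o
    x=np.linalg.solve(A,b); return x,[np.linalg.norm((np.eye(3)-np.outer(d,d))@(x-o)) for o,d in rs]
def atz(r,z): o,d=r; return o+d*(z-o[2])/d[2]
def proj(n,X,c=None):
    c=c or camera_model(n);P=np.array(c['pose']);q=(np.atleast_2d(X)-P[:3,3])@P[:3,:3]
    return cv2.projectPoints(q*[1,-1,-1],np.zeros(3),np.zeros(3),c['intrinsics'],np.array(c['dist_coeffs']))[0][:,0]
E
python3 - <<'E'
from h import *
T=lambda x,y:ray('top',(235+x/4.5-.39,120+y/4.5-.39)); S=lambda x,y:ray('side',(120+x/3.4-.35,150+y/3.4-.35))
np.set_printoptions(precision=1,suppress=True)
D={'pad':((89,368),(391,82),205),'ram':((288,158),(362,152),230),'grip':((617,147),(98,70),295),'v1t':((422,257),(190,472),55),'v2t':((492,341),(292,508),55)}
for k,(t,s,z) in D.items():
    print(k,*tri([T(*t),S(*s)]),atz(T(*t),z),atz(S(*s),z))
for p in [(135,550),(50,405),(375,435)]: print('base',atz(T(*p),10))
for p in [(80,235),(130,322),(348,238),]: print('headtop',atz(T(*p),193))
for p in [(405,492),(262,447),(503,352)]: print('bases',atz(S(*p),12))
E
```

```text
pad [526.9 116.6 202.1] [np.float64(0.012714794666237587), np.float64(0.012714794666109289)] [524.9 117.  205. ] [531.2 111.8 205. ]
ram [614.9  -8.3 223.9] [np.float64(0.41850581314991725), np.float64(0.4185058131499365)] [610.   -5.9 230. ] [622.8 -17.3 230. ]
grip [ 527.6 -130.   292.7] [np.float64(0.22087023729458488), np.float64(0.22087023729460573)] [ 525.9 -128.4  295. ] [ 532.  -133.2  295. ]
v1t [ 630.4 -136.5   74.1] [np.float64(27.197613617694152), np.float64(27.197613617694042)] [ 660.3 -122.5   55. ] [ 599.2 -147.1   55. ]
v2t [ 627.9 -131.6   26.3] [np.float64(29.08968825594754), np.float64(29.089688255947504)] [ 590.3 -140.8   55. ] [ 667.3 -128.3   55. ]
base [527.3  92.3  10. ]
base [636.6 118.8  10. ]
base [569.6 -67.1  10. ]
headtop [615.8 101.  193. ]
headtop [555.4  89.3 193. ]
headtop [581.2 -32.4 193. ]
bases [678.3 -40.5  12. ]
bases [577.5 -70.6  12. ]
bases [636.5 119.5  12. ]
```

```bash
cat >> h.py <<'E'
from scipy.spatial.transform import Rotation as R
def d(target,start=None):
    s=telemetry.state(); p=s['position'] if start is None else np.array(start)
    return R.from_quat(s['tool_rot']).inv().apply(np.array(target)-p)/1000
E
python3 - <<'E'
from h import *
np.set_printoptions(precision=4,suppress=True)
s=(283.163,-585.067,214.656)
print(d((283,-585,420),s),d((370,-350,420),s))
print(R.from_quat(telemetry.state()['tool_rot']).as_matrix())
E
```

```text
[-0.0001 -0.0005 -0.2053] [ 0.1806 -0.1741 -0.205 ]
[[ 0.9001  0.4357 -0.0006]
 [ 0.4357 -0.9001  0.0015]
 [ 0.0001 -0.0016 -1.    ]]
```

Request:
{"name": "apply_moves", "arguments": {
  "plan": [0.0225,-0.022,-0.0256,0,0,0.025,0.045,-0.0435,-0.0512,0,0,0.05,0.0675,-0.065,-0.0768,0,0,0.075,0.09,-0.087,-0.1025,0,0,0.1,0.1125,-0.109,-0.128,0,0,0.125,0.135,-0.1305,-0.154,0,0,0.15,0.1575,-0.152,-0.179,0,0,0.175,0.18,-0.174,-0.205,0,0,0.2],
  "claw": 0,
  "newtons": 20
}}

```text
clock: 0.82
position: [369.4, -348.3, 420.4]
tool_rot: [0.992, 0.124, -0.0, -0.0]
ft_force: [0.5, 0.8, -0.5]
gripper_width: 47.2
```

Run:
```python
from h import *
np.set_printoptions(precision=4,suppress=True)
s=telemetry.state();print(s['position'],s['gripper_width'],s['clock'])
print(d((445,-110,420)),d((522,119,420)),d((525,119,260)),d((525,119,230)))
print(R.from_quat(s['tool_rot']).as_matrix())
```

```text
[ 369.3982 -348.3451  420.4357] 47.17488706730329 0.8167
[ 0.1321 -0.2123  0.0005] [ 0.2632 -0.4153  0.0006] [ 0.2661 -0.4145  0.1606] [ 0.2661 -0.4144  0.1906]
[[ 0.9691  0.2467 -0.0002]
 [ 0.2467 -0.9691  0.0003]
 [-0.0001 -0.0004 -1.    ]]
```

Request:
{"name": "apply_moves", "arguments": {
  "plan": [0.016,-0.026,0,0,0,0,0.033,-0.052,0,0,0,0,0.05,-0.078,0,0,0,0,0.066,-0.104,0,0,0,0,0.083,-0.13,0,0,0,0,0.1,-0.156,0,0,0,0,0.116,-0.182,0,0,0,0,0.132,-0.208,0,0,0,0]
}}

```text
clock: 1.48
position: [445.7, -114.2, 419.4]
tool_rot: [0.992, 0.125, -0.0, -0.0]
ft_force: [1.2, -0.1, -0.1]
gripper_width: 1.0
```

Request:
{"name": "apply_moves", "arguments": {
  "plan": [0.016,-0.026,0,0,0,0,0.033,-0.052,0,0,0,0,0.05,-0.078,0,0,0,0,0.066,-0.104,0,0,0,0,0.083,-0.13,0.02,0,0,0,0.1,-0.156,0.05,0,0,0,0.116,-0.182,0.085,0,0,0,0.132,-0.207,0.12,0,0,0]
}}

```text
clock: 2.15
position: [520.2, 112.7, 306.7]
tool_rot: [0.992, 0.125, 0.001, -0.0]
ft_force: [1.2, 0.7, 0.2]
gripper_width: 0.2
```

Run:
```python
from h import *
np.set_printoptions(precision=4,suppress=True)
a=cv2.cvtColor(grab_frame('top'),cv2.COLOR_RGB2BGR);cv2.imwrite('pics/t1.png',cv2.resize(a[80:270,200:395],None,fx=3,fy=3,interpolation=2))
a=cv2.cvtColor(grab_frame('side'),cv2.COLOR_RGB2BGR);cv2.imwrite('pics/s1.png',cv2.resize(a[60:260,130:290],None,fx=3,fy=3,interpolation=2))
s=telemetry.state();print(s['position'],s['gripper_width'],s['clock'],s['ft_force'])
p=s['position'];print(proj('top',p),proj('side',p))
```

```text
[517.2539 113.553  299.7766] -0.0004910538170890019 2.25 [-0.9318 -0.7221 -1.182 ]
[[256.2952 176.1171]] [[230.7877 135.5122]]
```

View pics/t1.png

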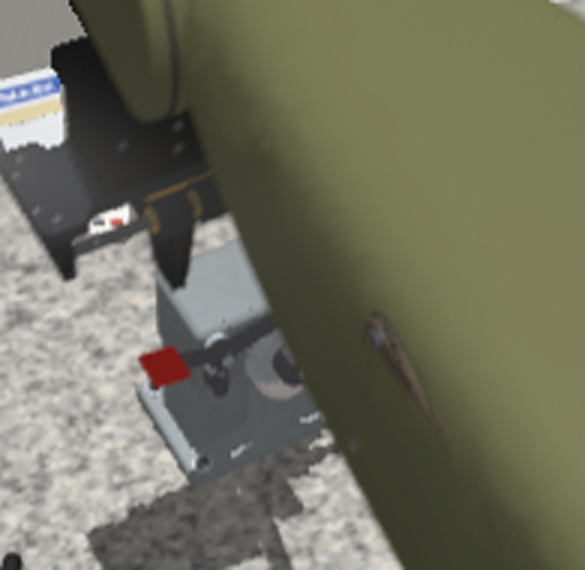

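View pics/s1.png

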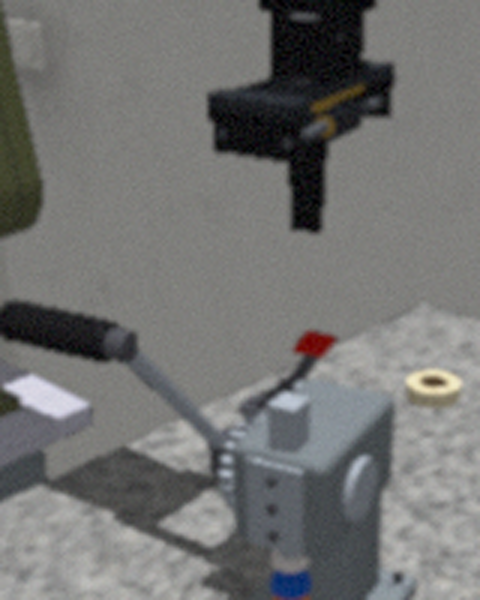

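Run:
```python
from h import *
np.set_printoptions(precision=4,suppress=True)
s=telemetry.state();print(s['position'],s['clock'],s['qd'],s['joint_positions'])
print(R.from_quat(s['tool_rot']).as_matrix())
print(d((526,119.5,215)))
```

```text
[517.2539 113.553  299.7766] 2.25 [-0.0504 -0.0481 -0.0695 -0.0346  0.0549 -0.0358] [ 0.1142 -0.1762  1.803   0.0009  1.5272  1.4301]
[[ 0.9676  0.2521 -0.0125]
 [ 0.2521 -0.9677 -0.0006]
 [-0.0123 -0.0026 -0.9999]]
[ 0.011  -0.0033  0.0847]
```

Request:
{"name": "apply_moves", "arguments": {
  "plan": [0.001,0,0.012,0,0,0,0.002,-0.001,0.024,0,0,0,0.003,-0.001,0.036,0,0,0,0.004,-0.0015,0.048,0,0,0,0.004,-0.0015,0.06,0,0,0,0.004,-0.0015,0.07,0,0,0,0.004,-0.0015,0.075,0,0,0,0.004,-0.0015,0.075,0,0,0]
}}

```text
clock: 2.92
position: [522.7, 113.1, 230.8]
tool_rot: [0.992, 0.125, -0.001, -0.0]
ft_force: [0.3, 0.2, -0.1]
gripper_width: 0.2
```

Run:
```python
from h import *
np.set_printoptions(precision=4,suppress=True)
a=cv2.cvtColor(grab_frame('top'),cv2.COLOR_RGB2BGR);cv2.imwrite('pics/t2.png',cv2.resize(a[140:230,210:300],None,fx=6,fy=6,interpolation=2))
a=cv2.cvtColor(grab_frame('side'),cv2.COLOR_RGB2BGR);cv2.imwrite('pics/s2.png',cv2.resize(a[110:210,190:280],None,fx=6,fy=6,interpolation=2))
s=telemetry.state();print(s['position'],s['gripper_width'],s['clock'],s['ft_force'])
p=s['position'];print(proj('top',p),proj('side',p))
```

```text
[523.6387 113.3556 232.8374] 0.5111573780719119 3.0167 [-0.7069 -0.0815  0.1173]
[[256.0363 193.9155]] [[232.7767 162.3199]]
```

View pics/t2.png

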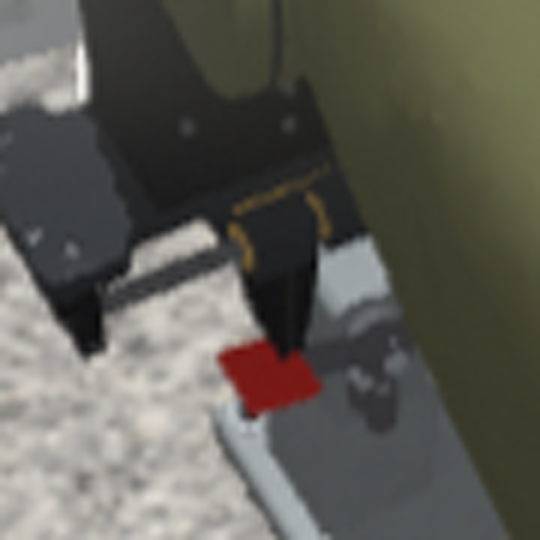

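View pics/s2.png

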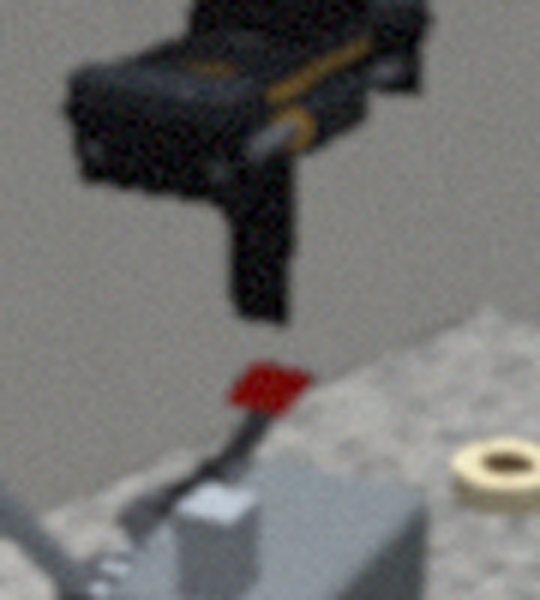

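Run:
```python
from h import *
np.set_printoptions(precision=2,suppress=True)
s=telemetry.state();p=s['position'];Rm=R.from_quat(s['tool_rot']).as_matrix();print(Rm)
for z in (p[2],204):
  for n,o in(('top',(210,140)),('side',(190,110))):
    q=p.copy();q[2]=z
    c=[q+Rm@np.array(v) for v in((0,0,0),(-10,-5,0),(-10,5,0),(10,5,0),(10,-5,0))]
    print(n,z,((proj(n,c)-o)*6).round(0).tolist())
print(tri([ray('top',(210+270/6,140+377/6)),ray('side',(190+271/6,110+388/6))]))
```

```text
[[ 0.97  0.25  0.  ]
 [ 0.25 -0.97  0.  ]
 [ 0.    0.   -1.  ]]
top 232.83743684238115 [[276.0, 323.0], [277.0, 350.0], [302.0, 339.0], [276.0, 298.0], [250.0, 308.0]]
side 232.83743684238115 [[257.0, 314.0], [241.0, 305.0], [229.0, 314.0], [273.0, 323.0], [284.0, 314.0]]
top 204 [[277.0, 371.0], [278.0, 397.0], [303.0, 386.0], [277.0, 345.0], [252.0, 356.0]]
side 204 [[257.0, 379.0], [241.0, 370.0], [230.0, 378.0], [273.0, 388.0], [284.0, 379.0]]
(array([526.42, 116.8 , 198.82]), [np.float64(1.5921339886509116), np.float64(1.5921339886508534)])
```

Request:
{"name": "apply_moves", "arguments": {
  "plan": [0.002,-0.003,0,0,0,0,0.004,-0.0055,0.005,0,0,0,0.004,-0.0055,0.01,0,0,0,0.004,-0.0055,0.015,0,0,0,0.004,-0.0055,0.019,0,0,0,0.004,-0.0055,0.022,0,0,0,0.004,-0.0055,0.025,0,0,0,0.004,-0.0055,0.025,0,0,0]
}}

```text
clock: 3.68
position: [525.8, 119.8, 207.1]
tool_rot: [0.992, 0.125, -0.0, -0.0]
ft_force: [0.3, -1.2, 0.3]
gripper_width: 0.2
```

Request:
{"name": "apply_moves", "arguments": {
  "plan": [0,0,0.003,0,0,0,0,0,0.006,0,0,0,0,0,0.009,0,0,0,0,-0.001,0.012,0,0,0,0,-0.001,0.015,0,0,0,0,-0.002,0.018,0,0,0,0,-0.002,0.021,0,0,0,0,-0.002,0.023,0,0,0]
}}

```text
clock: 4.35
position: [525.0, 121.6, 183.6]
tool_rot: [0.992, 0.125, -0.001, 0.0]
ft_force: [-0.6, -1.3, 0.8]
gripper_width: 0.6
```

Run:
```python
from h import *
np.set_printoptions(precision=4,suppress=True)
a=cv2.cvtColor(grab_frame('top'),cv2.COLOR_RGB2BGR);cv2.imwrite('pics/t3.png',cv2.resize(a[150:240,210:300],None,fx=6,fy=6,interpolation=2))
a=cv2.cvtColor(grab_frame('side'),cv2.COLOR_RGB2BGR);cv2.imwrite('pics/s3.png',cv2.resize(a[130:230,130:280],None,fx=5,fy=5,interpolation=2))
s=telemetry.state();print(s['position'],s['gripper_width'],s['clock'],s['ft_force'])
```

```text
[525.1925 121.5717 183.9871] 0.3630627121608893 4.45 [ 0.4456 -0.425   1.3637]
```

View pics/t3.png

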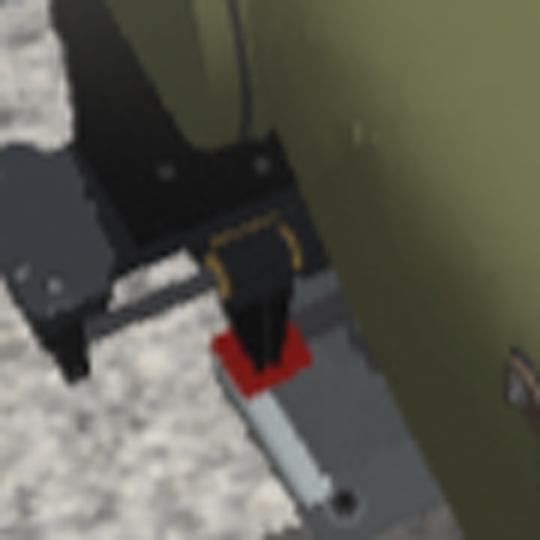

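View pics/s3.png

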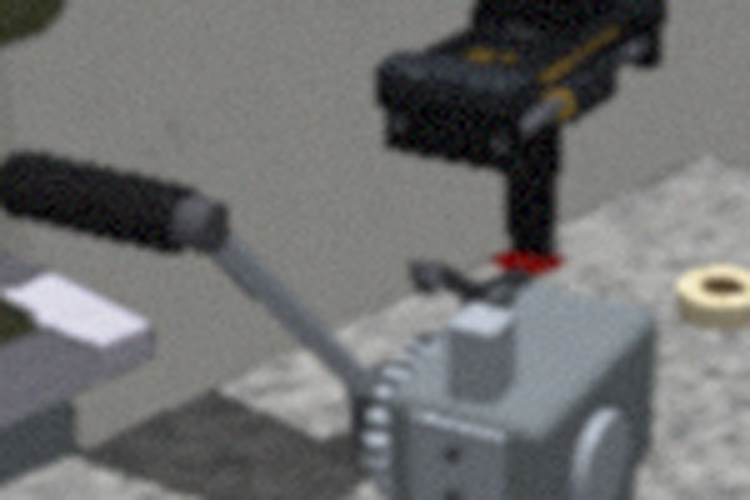

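The pawl's hook is out of the wheel (side view, hook at about (425,275)), the pad is down under the tip, and the lever has not moved. I'll lift off and check that it stays free.

Request:
{"name": "apply_moves", "arguments": {
  "plan": [0,0,-0.008,0,0,0,0,0,-0.03,0,0,0,0,0,-0.06,0,0,0,0,0,-0.095,0,0,0,0,0,-0.13,0,0,0,0,0,-0.165,0,0,0,0,0,-0.2,0,0,0,0,0,-0.23,0,0,0]
}}

```text
clock: 5.12
position: [525.4, 121.6, 418.5]
tool_rot: [0.992, 0.125, 0.002, 0.0]
ft_force: [0.6, 1.0, 0.1]
gripper_width: 0.4
```

Run:
```python
from h import *
np.set_printoptions(precision=4,suppress=True)
a=cv2.cvtColor(grab_frame('side'),cv2.COLOR_RGB2BGR);cv2.imwrite('pics/s4.png',cv2.resize(a[130:230,130:280],None,fx=5,fy=5,interpolation=2))
s=telemetry.state();print(s['position'],s['clock'],s['ft_force'])
print(d((527,-127,415)),d((527,-127,325)))
```

```text
[526.9563 121.8162 425.5645] 5.1667 [-0.226   0.0258  4.4751]
[-0.0618  0.241   0.0102] [-0.063   0.2409  0.1002]
```

View pics/s4.png

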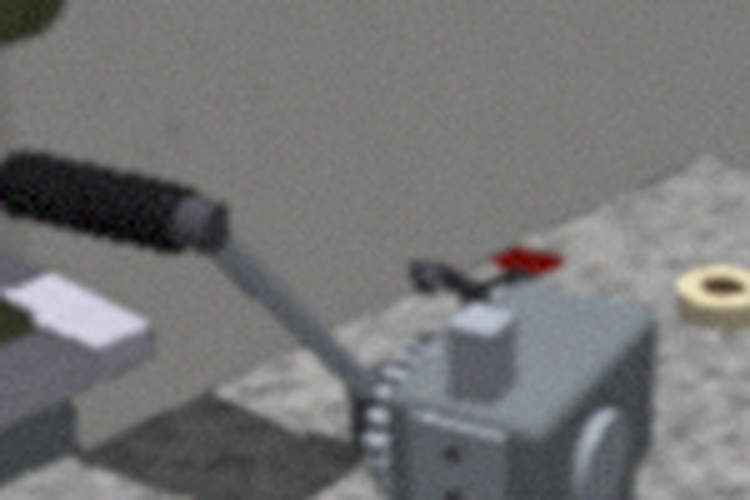

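Request:
{"name": "apply_moves", "arguments": {
  "plan": [-0.004,0.015,0,0,0,0,-0.012,0.046,0,0,0,0,-0.02,0.08,0,0,0,0,-0.029,0.114,0,0,0,0,-0.038,0.148,0,0,0,0,-0.047,0.182,0,0,0,0,-0.055,0.215,0,0,0,0,-0.062,0.241,0.01,0,0,0]
}}

```text
clock: 5.83
position: [525.4, -129.7, 407.3]
tool_rot: [0.992, 0.124, 0.002, 0.001]
ft_force: [0.1, 0.1, 0.7]
gripper_width: 0.5
```

Request:
{"name": "apply_moves", "arguments": {
  "plan": [0,0,0.012,0,0,0,0,0,0.026,0,0,0,0,0,0.04,0,0,0,0,0,0.054,0,0,0,0,0,0.066,0,0,0,0,0,0.074,0,0,0,0,0,0.078,0,0,0,0,0,0.078,0,0,0]
}}

```text
clock: 6.5
position: [524.9, -126.4, 325.3]
tool_rot: [0.992, 0.126, -0.001, -0.0]
ft_force: [-0.2, 0.1, 0.1]
gripper_width: 0.5
```

Run:
```python
from h import *
np.set_printoptions(precision=4,suppress=True)
a=cv2.cvtColor(grab_frame('side'),cv2.COLOR_RGB2BGR);cv2.imwrite('pics/s5.png',cv2.resize(a[80:230,100:280],None,fx=4,fy=4,interpolation=2))
a=cv2.cvtColor(grab_frame('top'),cv2.COLOR_RGB2BGR);cv2.imwrite('pics/t5.png',cv2.resize(a[80:230,250:420],None,fx=4,fy=4,interpolation=2))
s=telemetry.state();print(s['position'],s['clock'],s['ft_force'])
p=s['position'];print((proj('side',p)-(100,80))*4)
print(d((527,-128,315)))
```

```text
[ 525.5156 -126.8897  327.1962] 6.6 [0.6306 0.4859 0.2044]
[[189.6489 289.9861]]
[0.0012 0.0014 0.0122]
```

View pics/s5.png

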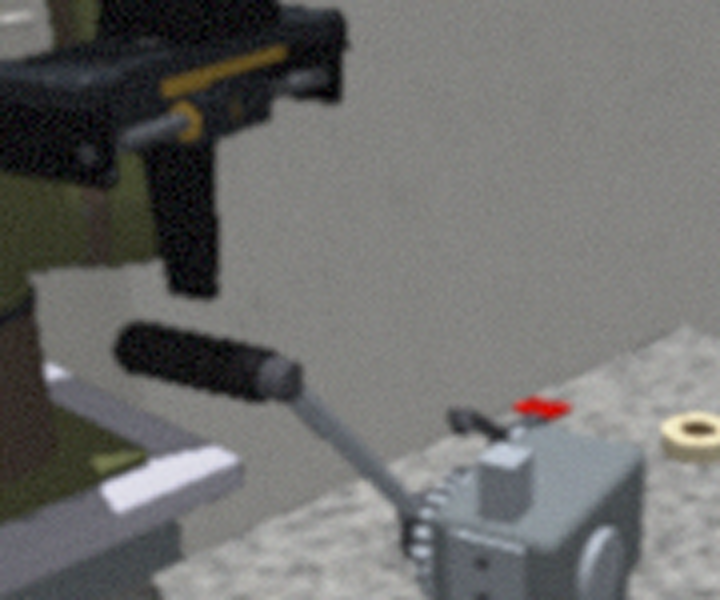

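View pics/t5.png

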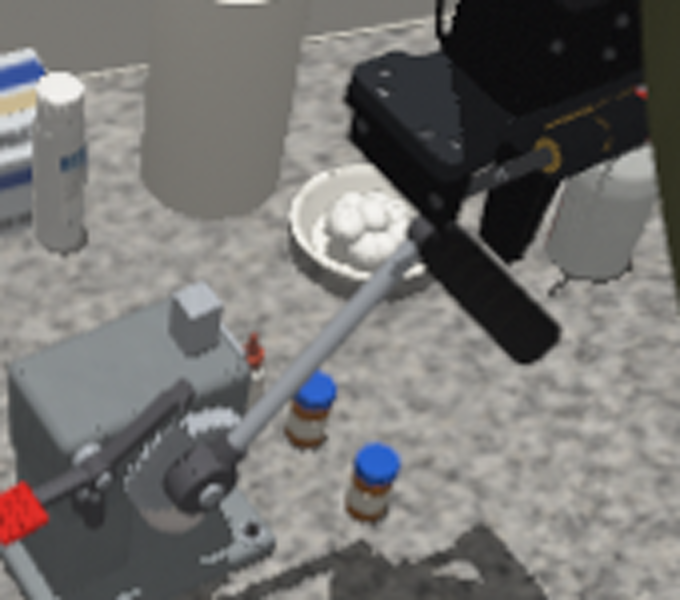

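Request:
{"name": "apply_moves", "arguments": {
  "plan": [0,0.001,0.013,0,0,0,0,0.0015,0.019,0,0,0,0,0.005,0.023,0,0,0,0,0.0085,0.026,0,0,0,0,0.015,0.033,0,0,0,0,0.0215,0.04,0,0,0,0,0.0275,0.047,0,0,0,0,0.0335,0.055,0,0,0]
}}

```text
clock: 7.27
position: [534.5, -161.6, 273.1]
tool_rot: [0.992, 0.125, 0.001, 0.002]
ft_force: [0.4, -4.2, 6.9]
gripper_width: 0.5
```

Run:
```python
from h import *
np.set_printoptions(precision=4,suppress=True)
a=cv2.cvtColor(grab_frame('side'),cv2.COLOR_RGB2BGR);cv2.imwrite('pics/s6.png',cv2.resize(a[80:230,100:280],None,fx=4,fy=4,interpolation=2))
s=telemetry.state();print(s['position'],s['clock'],s['ft_force'])
p=s['position']-(497,-9,150);print(p[:2]@(-.247,.969),p[2]-14)
```

```text
[ 534.1216 -162.1615  270.8556] 7.3167 [ 2.0054 -4.3933  3.5165]
-157.58248945407217 106.85559541417894
```

View pics/s6.png

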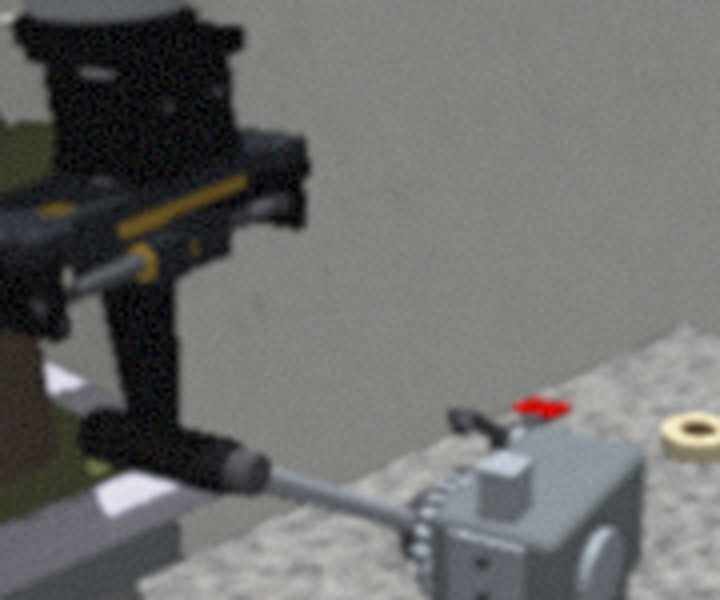

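Request:
{"name": "apply_moves", "arguments": {
  "plan": [0,0.0065,0.014,0,0,0,0,0.013,0.028,0,0,0,0,0.0185,0.042,0,0,0,0,0.0235,0.056,0,0,0,0,0.027,0.07,0,0,0,0,0.03,0.083,0,0,0,0,0.0315,0.095,0,0,0,0,0.032,0.105,0,0,0]
}}

```text
clock: 7.98
position: [541.4, -190.8, 165.2]
tool_rot: [0.992, 0.125, -0.0, -0.0]
ft_force: [0.7, -2.8, 4.7]
gripper_width: 0.4
```

Run:
```python
from h import *
s=telemetry.state();print(s['position'],s['clock'],s['ft_force'])
p=s['position']-(497,-9,150);print(p[:2]@(-.247,.969),p[2]-14)
```

```text
[ 541.4024838  -190.77757303  165.21577428] 7.9833 [ 0.70756961 -2.83644679  4.72894472]
-187.10988176374096 1.2157742798250695
```

Request:
{"name": "apply_moves", "arguments": {
  "plan": [0,0,0.005,0,0,0,0,0,0.009,0,0,0,0,0,0.012,0,0,0,0,0,0.014,0,0,0,0,0,0.016,0,0,0,0,0,0.017,0,0,0,0,0,0.018,0,0,0,0,0,0.018,0,0,0]
}}

```text
clock: 8.65
position: [540.8, -190.1, 149.3]
tool_rot: [0.992, 0.125, -0.001, -0.001]
ft_force: [-4.1, -0.8, 5.9]
gripper_width: 0.8
```

Request:
{"name": "apply_moves", "arguments": {
  "plan": [0,0,0.001,0,0,0,0,0,0.002,0,0,0,0,0,0.003,0,0,0,0,0,0.004,0,0,0,0,0,0.005,0,0,0,0,0,0.005,0,0,0,0,0,0.005,0,0,0,0,0,0.005,0,0,0]
}}

```text
clock: 9.32
position: [541.1, -190.2, 148.6]
tool_rot: [0.992, 0.125, -0.001, -0.0]
ft_force: [-13.3, 3.4, 24.5]
gripper_width: 0.3
```

Run:
```python
from h import *
a=cv2.cvtColor(grab_frame('side'),cv2.COLOR_RGB2BGR);cv2.imwrite('pics/s7.png',cv2.resize(a[150:325,120:280],None,fx=3.4,fy=3.4,interpolation=2))
s=telemetry.state();print(s['position'],s['clock'],s['ft_force'])
```

```text
[ 541.06335258 -190.15818308  148.6485047 ] 9.3667 [-12.74757091   3.608372    24.06493185]
```

View pics/s7.png

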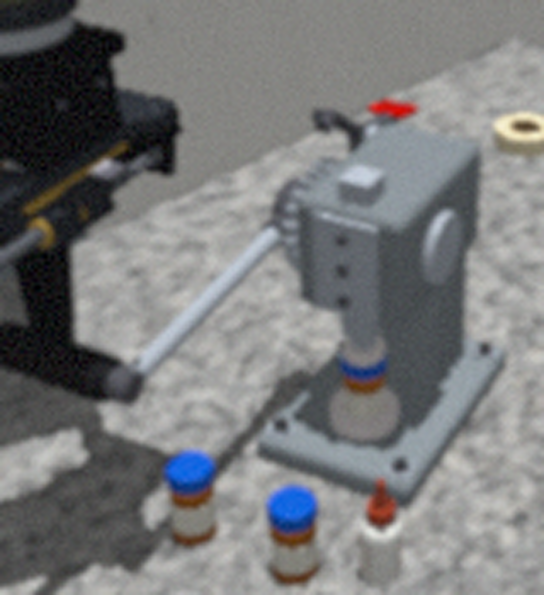

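The lever is on its stop: the force rose to 24 N and z stopped changing at 148.6 mm. The ram is down on the cap. I'll retreat straight up.

Request:
{"name": "apply_moves", "arguments": {
  "plan": [0,0,-0.006,0,0,0,0,0,-0.015,0,0,0,0,0,-0.03,0,0,0,0,0,-0.05,0,0,0,0,0,-0.075,0,0,0,0,0,-0.1,0,0,0,0,0,-0.12,0,0,0,0,0,-0.12,0,0,0]
}}

```text
clock: 10.03
position: [543.6, -190.8, 268.9]
tool_rot: [0.992, 0.125, 0.004, 0.002]
ft_force: [0.1, 1.0, 0.0]
gripper_width: 0.7
```

Run:
```python
from h import *
a=cv2.cvtColor(grab_frame('side'),cv2.COLOR_RGB2BGR);cv2.imwrite('pics/s8.png',cv2.resize(a[150:325,120:280],None,fx=3.4,fy=3.4,interpolation=2))
s=telemetry.state();print(s['position'],s['clock'],s['ft_force'])
```

```text
[ 542.72799271 -190.50847703  266.14313885] 10.0833 [-0.36411352  0.00320225 -1.08812452]
```

View pics/s8.png

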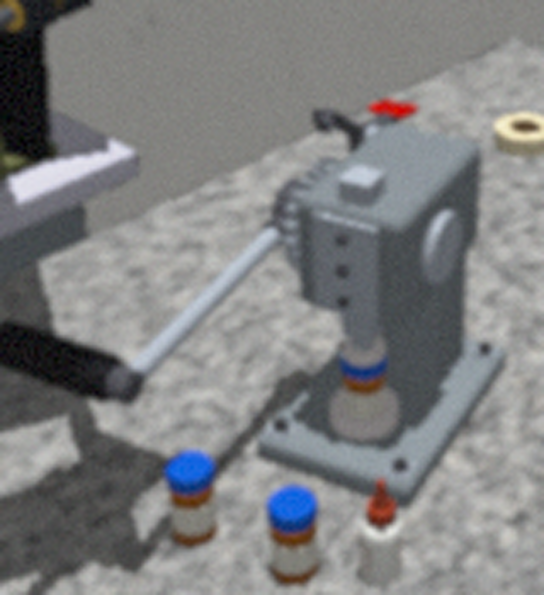

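```bash
python3 -c "
from station import robot; print(robot.close_job())"
```

```text
the job is handed in; nothing more can be done
None
```

The cap is pressed home and the job is handed in, at about 10 s of the 48 s allowed. Handing in gave no verdict, so the results below come from the pictures and force readings, not joint values.

- **Pawl:** I pressed the red pad down with closed fingertips until the hook flipped out of the teeth. The side view after lifting off showed the pawl still free and the lever not visibly moved.
- **Lever and cap:** I then pushed the grip down along its arc, with readings of about 7 N or less, until it reached its end stop. There the fingertip stopped at a height of 148.6 mm, against about 149 mm expected, and the force rose to about 24 N upward.
- **After retreat:** The last side view shows the lever staying down and the pawl still free. The cap is pressed down under the ram, the vial is upright in its nest, and both finished vials and the dropper are where they were. The force on the tool read about zero.
- **Not checked or disagreeing:** I did not photograph the marker again, but the arm never came near it. Camera-measured heights of the pad, ram and grip came out about 2 to 6 mm below the stated values. After fast moves the measured tool position was off the commanded one by up to about 8 mm, so I corrected against measured poses.

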